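# Tip the bearing balls from the scoop into the narrow-necked flask

## Robot

A 6-joint arm with a two-finger parallel gripper is mounted at the origin on the work surface. World frame = base frame: x ahead of the robot, y to its left, z up, the work surface at z = 0. Lengths are in m, angles in rad, forces in N, time in s.
With the tool pointing down it reaches from about 0.25 to 0.775 m from the base axis. Payload 4 kg.
Tool frame: the origin (TCP) lies at the centre of the arm's flange, where the gripper is bolted on; the fingertips stand 199 mm ahead of it and the grasp point (between the pads) lies 180 mm ahead of it; z points along the fingers, y is the line along which they close (so a half turn about z gives the same grasp; the last joint's range is limited). The gripper opens to 94 mm and grips with 3 to 60 N. Pads are 16 mm wide; open, the fingers measure 119 mm over their backs; the gripper's body (75 mm by 177 mm) begins 78 mm behind the grasp point.
Start: joints at [1.131, 0.087, 1.371, -0, 1.684, -0.103], TCP at [0.182, 0.519, 0.405] pointing down, gripper open.
Joint ranges: [-3.1, 3.1], [-0.76, 2.03], [0.27, 2.55], [-1.08, 4.22], [0.17, 2.65], [-2.57, 2.57]. Speed limits (rad/s): [2.79, 2.79, 3.14, 3.14, 3.14, 3.14].

## Interface

Orientations are given as [roll, pitch, yaw] about the fixed x, y, z axes, in that order (R = Rz(yaw) Ry(pitch) Rx(roll)).
In Python, from bench import robot, eyes, models gives the robot as it stands.
- The arm moves only by the tool step_arm, never from a script. Its argument "commands" is a list that holds one entry, the list of rows, each a list of 7 numbers: the shift along the tool's x, y, z in mm, then the turn, a rotation vector about the tool's x, y, z in rad, then the finger opening in mm, from 0 to 94. In form: [[[tx, ty, tz, wx, wy, wz, gripper], ...]]. A call has 1 to 20 rows; each row shifts and turns the commanded pose from where the row before left it, along the tool's axes as they then stand; what a row does not reach is not made up. A row lasts 1/8 s, in which the tool goes at most 62.5 mm and 10.7 degrees, less where a joint would pass 70% of its speed; a pose out of reach is approached as far as the arm can. A call is refused whole if a number of a shift passes 62.5 or a number of a turn 0.188, either way. A call with a gripper value outside its range is refused whole. The fingers move at their own pace and stop on an object; the grip force is fixed at half the most. Time passes only in rows, so rows that do not move let the fingers close. It gives the time, the measured TCP pose, the force, the opening and the grip force at its end, in the units of the state.
- robot.get_obs(): the state, without advancing time (a new reading comes with each control period).
- eyes.snapshot(name): name is "scene" or "top" or "wrist"; returns a dict with "color" (400x640x3 uint8, red, green, blue), "camera_matrix" (3x3 intrinsics, pixels), "eye" and "rotation" of the camera in the world; the wrist camera has in their place "tool_from_camera" (4x4, takes a point from camera to tool coordinates, whose origin is the TCP and whose axes are the flange's). Camera axes: x right, y up, looking along -z (the intrinsics and any distortion apply to the point x, -y, -z); pixel columns grow to the right and rows downward; lengths in m; the calibration is good to about 2 mm. A picture is of the moment at which its call begins: read the wrist's pose just before it. There is no depth.
- robot.close_job(): hands the job in; it is judged then, once.
Trained networks look in a picture, given as the dict that the camera call returned (one of the last four; its "shot" number tells which), for a name from the list of things; names that differ only in an ending like _2 or _b are one class to them, and where a whole thing is asked for, a point or a joint stands for the part that bears it (a point fixed in the world has none). Each returns a list of dicts, best first, with "confidence" (0 to 1); they miss things now and then, are a little off and sometimes report something else, mostly with a low value. They report only what shows in the picture. A call takes as long as a camera call. They do not tell look-alikes from the thing itself.
- models.masks_of(picture, query): "mask" (400x640 bool, what is visible of it) and "xy" ([column, row] in pixels, amid what is visible of it).
- models.tip_of(picture, query): "xy" ([column, row] in pixels: a listed point, or the origin of a listed thing).
The state is a dict: "time": time; "joint_positions": joint angles; "qvel": joint speeds; "joint_torque": joint torques, N m; "tool_pos": TCP position; "ee_rot": TCP orientation; "wrist_force": force on the tool from outside, world axes, zero at the start; "wrist_torque": the same for the moment, N m; "width": finger opening in m; "finger_force": force on a finger pad.
Only numpy, scipy, OpenCV 4.12 (cv2) and the standard library are available. Lean on these libraries where they do the work, as an engineer would, in place of code of your own. Each camera call takes 0.05 s, during which the arm holds its last target. There are 200 camera calls.

## Task

Put the five loose bearing balls away: pick up the scoop, carry it level to the steel flask, and with the scoop still level rest the spout gently, without pushing the scoop nose-up, on the rim of the flask's drawn-up collar, its turned-down lip just inside the mouth, for a moment. Then tip the scoop with the spout still resting there until all five balls are in the flask, stay resting for a moment, and keep the lip in the mouth until the scoop is level again. Set the empty scoop down upright on the bench, without spilling a ball, shifting or tipping the flask, or disturbing the other things on the bench.

Things in the scene. Friction and masses are not known exactly. Their poses are not given: they have to be found in the camera images.
- scoop: Plain aluminium trough scoop with a black handle, 233 mm long (x -122.5 to 110), 22 wide (foot 36), walls 42 high, about 0.22 kg; stands on the bench, five balls in a row in its pan. Origin: underside, below the pan's middle; +x to the spout, z up. Pan floor 8 mm up, x -38 to 38, then a ramp up at 22 degrees to x=83: balls stay in until it is tipped nose-down well past 22 degrees; 42 empties it.
- scoop_grip (a point): Middle of the scoop's handle, at (-74, 0, 32) mm in the scoop's frame: pinch it here across its 14 mm width. The handle is a bar 20 mm high (22 to 42 mm above the scoop's underside), from x=-40.5 to -122.5.
- scoop_spout (a point): Middle of the spout's flat underside, at (96.5, 0, 23.2) mm in the scoop's frame; this face rests on the flask's rim. The spout is level, x from 83 to 110, 22 mm wide outside, 17 inside, its floor 3 mm thick.
- scoop_lip (a point): Lower edge of the lip at the spout's tip, at (108.5, 0, 17.2) mm in the scoop's frame. The lip is 3 mm thick, 20 mm wide and turns down 6 mm below the spout's underside.
- flask: Plain steel flask, standing loose on the bench, about 0.45 kg: body 82 mm across up to 46 mm, sloping shoulder to 64 mm, then a straight neck with a sliding collar round its top. The collar is stiff: it takes 40 N to move. Floor 10 mm thick. Origin: centre of the underside, z up.
- flask_mouth (a point): Centre of the flask's mouth, 100 mm above its underside, where the rim is when the collar is right down. The collar (32 mm high, 51 mm across outside, round hole 39.6 mm) forms the rim and has been left drawn up by 0 to 22 mm, which the poses do not tell: feel for the rim.
- flask_floor (a point): Centre of the flask's inner floor, 10 mm above its underside.
- tin: Bystander: closed tin, 72 mm across, 100 mm high; origin under its centre.
- block: Bystander: white block 70 x 100 x 50 mm; origin under its centre.
- hammer: Bystander: hammer lying flat; origin under it, x along it.
- ball1_center (a point): Centre of steel bearing ball 1 of 5 (14 mm across, 11 g each), at the start in the scoop's pan.
- ball2_center (a point): Centre of steel bearing ball 2 of 5 (14 mm across, 11 g each), at the start in the scoop's pan.
- ball3_center (a point): Centre of steel bearing ball 3 of 5 (14 mm across, 11 g each), at the start in the scoop's pan.
- ball4_center (a point): Centre of steel bearing ball 4 of 5 (14 mm across, 11 g each), at the start in the scoop's pan.
- ball5_center (a point): Centre of steel bearing ball 5 of 5 (14 mm across, 11 g each), at the start in the scoop's pan.
Things that resemble listed ones, but are neither listed nor needed, are in the scene too. What is meant by the scoop is not green, and is the smaller of those in its own colour. Leave any purple look-alike of the flask alone.

How it is judged:
On the way, in this order (a step that is already met when the one before it is completed fails the run):
1. the spout rests on the flask's rim (at least 0.3 N) with the lip inside the mouth, the scoop within 0.08 rad of level and the balls still in it (horizontal distance between scoop_lip and flask_mouth below 0.015 m and z of scoop_lip in the frame of flask below 0.12 m and contact force between scoop and flask above 0.3 N and angle between scoop's own z axis and vertical below 0.08 rad and distance between each of ball1_center, ball2_center, ball3_center, ball4_center, ball5_center and scoop below 0.065 m), for 0.5 s.
2. all five balls are in the flask while the lip is still inside its mouth and the spout still rests on it (at least 0.1 N) (horizontal distance between scoop_lip and flask_mouth below 0.0195 m and z of scoop_lip in the frame of flask between 0.06 and 0.12 m and distance between each of ball1_center, ball2_center, ball3_center, ball4_center, ball5_center and flask_floor below 0.042 m and contact force between scoop and flask above 0.1 N), for 0.2 s.
At the end, for the whole second after the job is handed in: All five balls lie in the flask (within 42 mm of the centre of its floor); the flask stands upright (0.05 rad) within 30 mm of where it was; the scoop stands upright (0.08 rad), at rest with its underside within 6 mm of the bench top, clear of the flask (distance between each of ball1_center, ball2_center, ball3_center, ball4_center, ball5_center and flask_floor below 0.042 m and angle between flask's own z axis and vertical below 0.05 rad and distance of flask from where it was at the start of the episode below 0.03 m and height (world z) of scoop below 0.006 m and angle between scoop's own z axis and vertical below 0.08 rad and linear speed of scoop below 0.02 m/s and contact force between scoop and flask below 0.05 N); the robot touches nothing.
It fails at once if a ball falls onto the bench or off it (height (world z) of any of ball1_center, ball2_center, ball3_center, ball4_center, ball5_center below 0.011 m).
It fails at once if the scoop is tilted more than 0.35 rad while its lip is away (over 25 mm sideways, or over 124 mm above the flask's underside) from the flask's mouth (angle between scoop's own z axis and vertical above 0.35 rad and (horizontal distance between scoop_lip and flask_mouth above 0.025 m or z of scoop_lip in the frame of flask above 0.124 m)).
It fails at once if the scoop presses on the flask with more than 10 N, or is pushed down on it so far that it is turned nose-up by more than 0.06 rad (contact force between scoop and flask above 10 N or (contact force between scoop and flask above 0.1 N and angle between scoop's own x axis and vertical below 1.5108 rad)).
It fails at once if the flask is tipped by more than 0.25 rad or shifted more than 30 mm (angle between flask's own z axis and vertical above 0.25 rad or distance of flask from where it was at the start of the episode above 0.03 m).
It fails at once if the tin, block or hammer is moved more than 20 mm (distance of any of tin, block, hammer from where it was at the start of the episode above 0.02 m).
It also fails if it takes over 67 s, if anything falls off the work surface, if the arm or the gripper's body presses on something with over 40 N, if the wrist force passes 120 N, or if a joint passes its speed limit or range.

## Working session

There is one attempt and no reset: what is moved stays moved. The work goes in short steps, Python scripts to look and compute and a tool call to move; the robot and the scene stay as the last step left them, time stands still between calls to the robot, and variables do not carry over. Pictures are saved under pics/ and viewed, at most 10 in all, crops included, and the job is handed in when it is done.

Besides the shell and the picture viewer there is one more tool, called as a command line: name --argument value ..., lists and objects as JSON in quotes. step_arm: Moves the arm, as the interface text tells. Its arguments: {"type":"object","properties":{"commands":{"type":"array"}},"required":["commands"]}

```bash
mkdir -p pics; cat > h.py <<'E'
import numpy as np, cv2
from bench import robot, eyes, models
from scipy.spatial.transform import Rotation as R
def ray(p,xy):
    K=np.array(p["camera_matrix"]); d=np.linalg.inv(K)@[xy[0],xy[1],1.]
    d=np.array([d[0],-d[1],-d[2]])
    return np.array(p["eye"]), np.array(p["rotation"])@d
def onz(p,xy,z):
    e,d=ray(p,xy); return e+d*(z-e[2])/d[2]
def proj(p,X):
    c=np.array(p["rotation"]).T@(np.array(X)-p["eye"]); K=np.array(p["camera_matrix"])
    q=K@[c[0],-c[1],-c[2]]; return q[:2]/q[2]
def save(p,n): cv2.imwrite("pics/"+n+".png",cv2.cvtColor(p["color"],cv2.COLOR_RGB2BGR))
E
python3 - <<'E'
from h import *
o=robot.get_obs(); print(o)
for n in("scene","top"):
    p=eyes.snapshot(n); save(p,n+"0"); print(n,{k:v for k,v in p.items() if k!="color"})
    for q in("scoop","flask","tin","block","hammer","scoop_grip","scoop_spout","flask_mouth"):
        if q in("scoop","flask","tin","block","hammer"):
            print(q,"M",[(np.round(r["xy"]),round(r["confidence"],2),int(r["mask"].sum())) for r in models.masks_of(p,q)])
        print(q,"T",[(np.round(r["xy"],1),round(r["confidence"],2)) for r in models.tip_of(p,q)])
E
```

```text
{'time': 0.0, 'joint_positions': array([ 1.13090178e+00,  8.79695006e-02,  1.37219291e+00,  5.68540856e-06,
        1.68359013e+00, -1.03095530e-01]), 'qvel': array([-0.00042908,  0.00038472, -0.00047652, -0.0003318 ,  0.00104909,
       -0.00089027]), 'joint_torque': array([ 1.28230934e-05, -3.40182388e+01, -3.02419496e+01,  7.15663726e-02,
        3.29946668e-02, -1.78744003e-04]), 'tool_pos': array([0.18171711, 0.5190113 , 0.4035269 ]), 'ee_rot': array([-3.13944482e+00, -2.27901023e-04,  2.80479403e+00]), 'wrist_force': array([-1.02330536, -0.46040153,  0.30245414]), 'wrist_torque': array([ 0.01313561,  0.02644652, -0.02771628]), 'finger_force': 0.0, 'width': 0.09435706291532914}
scene {'camera_matrix': array([[461.52587457,   0.        , 318.92755932],
       [  0.        , 461.52587457, 200.27300037],
       [  0.        ,   0.        ,   1.        ]]), 'eye': array([ 1.09896284, -0.32396518,  1.20232497]), 'rotation': array([ 0.54995644, -0.00306926,  1.06879605]), 'shot': 1}
scoop M [(array([180., 206.]), 0.89, 1350), (array([319., 203.]), 0.72, 624), (array([276., 270.]), 0.5
[... 1459 characters left out ...]
sk T [(array([243.7, 189.9]), 0.69), (array([241.6, 147.1]), 0.65), (array([394.9, 156.7]), 0.37)]
tin M [(array([320., 123.]), 0.68, 703)]
tin T [(array([322.6, 131.4]), 0.88)]
block M [(array([174., 171.]), 0.75, 1013)]
block T [(array([178. , 171.7]), 0.86)]
hammer M [(array([464., 164.]), 0.82, 940)]
hammer T [(array([467.4, 171.2]), 0.61)]
scoop_grip T [(array([331.3, 206.9]), 0.84), (array([464.9, 258.6]), 0.83), (array([383. , 212.9]), 0.75), (array([393.4, 155.7]), 0.59)]
scoop_spout T [(array([431.4, 333.2]), 0.83), (array([286.1, 243.9]), 0.64), (array([394.8, 159.6]), 0.61), (array([385.6, 212.8]), 0.32)]
flask_mouth T [(array([241.5, 186.1]), 0.95), (array([232.5, 133.8]), 0.56)]
```

```bash
sed -i 's/np.array(p\["rotation"\])/R.from_euler("xyz",p["rotation"]).as_matrix()/' h.py; python3 -c "
import cv2
a=cv2.imread('pics/scene0.png')[110:390,120:540];b=cv2.imread('pics/top0.png')[80:360,120:540]
cv2.imwrite('pics/a.png',cv2.resize(a,(800,533),interpolation=2));cv2.imwrite('pics/b.png',cv2.resize(b,(800,533),interpolation=2))"
```

```text
(no output)
```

View pics/a.png

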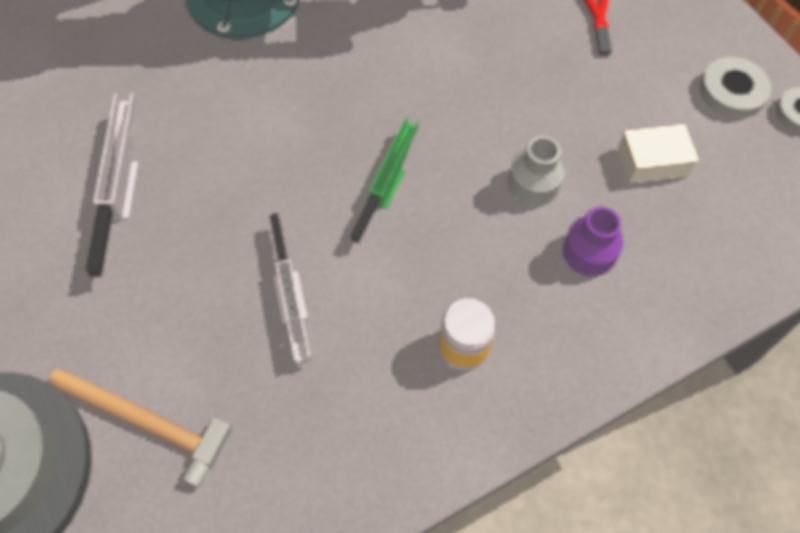

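View pics/b.png

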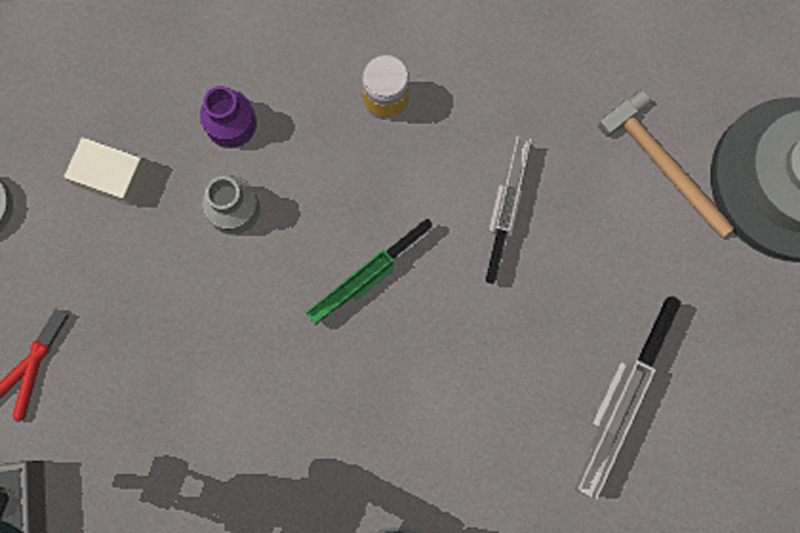

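Scoop candidates (top image): small aluminium (388,188), large aluminium (446,294), green (309,227). The small aluminium one fits the description. Flask candidates: grey (240,188) and purple (240,143). I choose grey.

```bash
python3 - <<'E'
from h import *
s=eyes.snapshot("scene");t=eyes.snapshot("top")
def tri(a,b):
    e1,d1=ray(s,a);e2,d2=ray(t,b)
    A=np.stack([d1,-d2],1);k=np.linalg.lstsq(A,e2-e1,rcond=None)[0]
    p=e1+k[0]*d1;q=e2+k[1]*d2; return np.round((p+q)/2,4),np.linalg.norm(p-q).round(4)
def near(p,q,xy,r=14):
    c=[x for x in models.tip_of(p,q) if np.hypot(*(np.array(x["xy"])-xy))<r]
    return c[0]["xy"] if c else None
for n,a,b in(("scoop_grip",(263.6,237.3),(383,212.9)),("scoop",(270.9,267.4),(385,192)),("scoop_spout",(277.7,293.3),(394.8,159.6)),("scoop_lip",(279,297),(395,155)),("flask",(398.6,204.3),(243.7,189.9)),("flask_mouth",(405,189),(241.5,186)),("ball1_center",(272,265),(387,188))):
    x,y=near(s,n,a),near(t,n,b)
    if x is not None and y is not None: print(n,x,y,tri(x,y))
    else: print(n,x,y)
print("grip z.032",onz(t,near(t,"scoop_grip",(383,213)),.032),"spout",onz(t,(394.8,159.6),.023))
print("tin",onz(t,(322.6,131.4),0),"hammer",onz(t,(467,171),0),'block',onz(t,(178,172),0),'purple',onz(t,(241.6,147),0))
# handle mask dark in top
im=t["color"].astype(int).sum(2)
m=np.zeros(im.shape,bool);m[198:232,370:392]=im[198:232,370:392]<150
yx=np.argwhere(m);print(len(yx));c=yx.mean(0)[::-1];print(c,onz(t,c,.04))
u=np.linalg.svd(yx-yx.mean(0))[2][0][::-1];pr=(yx[:,::-1]-c)@u
for k in(pr.min(),pr.max()):print(c+u*k,onz(t,c+u*k,.04))
big=cv2.resize(t["color"][140:240,340:440],(600,600),interpolation=cv2.INTER_CUBIC);cv2.imwrite("pics/crop.png",big[:,:,::-1])
E
```

```text
scoop_grip [265.6, 236.1] [385.5, 212.3] (array([ 0.5078, -0.1724,  0.0441]), np.float64(0.0107))
scoop [271.5, 270.2] [383.2, 189.2] (array([ 0.5873, -0.1866, -0.0152]), np.float64(0.0095))
scoop_spout [276.5, 292.2] [395.3, 158.3] (array([ 0.6696, -0.2137,  0.037 ]), np.float64(0.0031))
scoop_lip [279.2, 301.9] None
flask [398.0, 204.9] [242.5, 190.0] (array([0.5878, 0.2363, 0.0066]), np.float64(0.005))
flask_mouth [407.2, 191.0] [237.2, 183.8] (array([0.5907, 0.2454, 0.0792]), np.float64(0.0081))
ball1_center None None
grip z.032 [ 0.50828606 -0.17909437  0.032     ] spout [ 0.66951983 -0.21577771  0.023     ]
tin [ 0.77137319 -0.00267463  0.        ] hammer [ 0.63680637 -0.43548396  0.        ] block [0.65010768 0.43427995 0.        ] purple [0.72561959 0.24474366 0.        ]
136
[379.91176471 214.32352941] [ 0.50109359 -0.1616727   0.04      ]
[383.1910136  200.56872406] [ 0.54130669 -0.17297872  0.04      ]
[376.61616948 228.14689943] [ 0.46119967 -0.15045642  0.04      ]
```

View pics/crop.png

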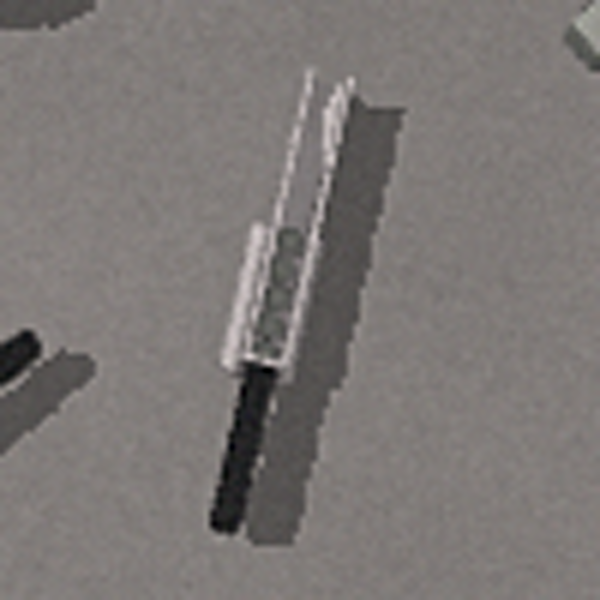

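The crop shows the small aluminium scoop, handle at about (232,450), five balls at (265–290,240–340), spout at (330,90). The choice holds.

```bash
cat >> h.py <<'E'
def pose(o=None):
    o=o or robot.get_obs(); T=np.eye(4);T[:3,:3]=R.from_euler("xyz",o["ee_rot"]).as_matrix();T[:3,3]=o["tool_pos"];return T
def rows(T0,T1,n):
    # n equal rows (tool axes) from T0 to T1; screw-free: constant body rotation, straight line
    w=R.from_matrix(T0[:3,:3].T@T1[:3,:3]).as_rotvec()/n; out=[]
    for k in range(n):
        Rk=T0[:3,:3]@R.from_rotvec(w*k).as_matrix()
        out.append([*np.round(Rk.T@(T1[:3,3]-T0[:3,3])/n*1e3,1).tolist(),*np.round(w,4).tolist()])
    return out
def down(x,y,z,yaw,tilt=0):
    # tilt>0: nose-down for a scoop heading along +tool x
    T=np.eye(4);T[:3,:3]=R.from_euler("xyz",[np.pi,0,yaw]).as_matrix()@R.from_rotvec([0,-tilt,0]).as_matrix();T[:3,3]=[x,y,z];return T
def wrist():
    T=pose();p=eyes.snapshot("wrist");C=T@np.array(p["tool_from_camera"]);p["eye"]=C[:3,3];p["rotation"]=R.from_matrix(C[:3,:3]).as_euler("xyz");return p
E
python3 - <<'E'
from h import *
p=eyes.snapshot("wrist");print(p["tool_from_camera"],p["camera_matrix"])
for yaw in(-.274,2.868):
    print(rows(pose(),down(.508,-.164,.36,yaw),16)[::15])
E
```

```text
[[-5.47521831e-04  9.59921315e-01  2.80269100e-01  8.16524561e-02]
 [ 9.99999444e-01  2.72926022e-04  1.01878523e-03 -3.10563794e-04]
 [ 9.01460931e-04  2.80269502e-01 -9.59920931e-01  1.84512255e-02]
 [ 0.00000000e+00  0.00000000e+00  0.00000000e+00  1.00000000e+00]] [[308.74103896   0.         318.83570448]
 [  0.         308.74103896 201.19735662]
 [  0.           0.           1.        ]]
[[-33.4, -33.6, 2.8, 0.0, -0.0, 0.1924], [23.8, 40.9, 2.8, 0.0, -0.0, 0.1924]]
[[-33.4, -33.6, 2.8, 0.0, 0.0, -0.004], [-31.3, -35.5, 2.8, 0.0, 0.0, -0.004]]
```

```bash
python3 - <<'E'
from h import *
for r in rows(pose(),down(.508,-.164,.36,-.274),18): print([round(v) for v in r[:3]],r[3:])
E
```

```text
[-30, -30, 2] [0.0, -0.0, 0.171]
[-34, -24, 2] [0.0, -0.0, 0.171]
[-38, -18, 2] [0.0, -0.0, 0.171]
[-40, -11, 2] [0.0, -0.0, 0.171]
[-42, -4, 2] [0.0, -0.0, 0.171]
[-42, 3, 2] [0.0, -0.0, 0.171]
[-41, 10, 2] [0.0, -0.0, 0.171]
[-39, 17, 2] [0.0, -0.0, 0.171]
[-35, 23, 2] [0.0, -0.0, 0.171]
[-31, 29, 2] [0.0, -0.0, 0.171]
[-25, 34, 2] [0.0, -0.0, 0.171]
[-19, 37, 2] [0.0, -0.0, 0.171]
[-13, 40, 2] [0.0, -0.0, 0.171]
[-6, 42, 2] [0.0, -0.0, 0.171]
[2, 42, 2] [0.0, -0.0, 0.171]
[9, 41, 2] [0.0, -0.0, 0.171]
[16, 39, 2] [0.0, -0.0, 0.171]
[22, 36, 2] [0.0, -0.0, 0.171]
```

step_arm --commands '[[[-30,-30,2,0,0,0.171,94],[-34,-24,2,0,0,0.171,94],[-38,-18,2,0,0,0.171,94],[-40,-11,2,0,0,0.171,94],[-42,-4,2,0,0,0.171,94],[-42,3,2,0,0,0.171,94],[-41,10,2,0,0,0.171,94],[-39,17,2,0,0,0.171,94],[-35,23,2,0,0,0.171,94],[-31,29,2,0,0,0.171,94],[-25,34,2,0,0,0.171,94],[-19,37,2,0,0,0.171,94],[-13,40,2,0,0,0.171,94],[-6,42,2,0,0,0.171,94],[2,42,2,0,0,0.171,94],[9,41,2,0,0,0.171,94],[16,39,2,0,0,0.171,94],[22,36,2,0,0,0.171,94],[0,0,0,0,0,0,94],[0,0,0,0,0,0,94]]]'

```text
time: 4.8
tool_pos: [0.5112, -0.1628, 0.3685]
ee_rot: [-3.141, 0.001, -0.272]
wrist_force: [0.8, -0.4, 0.3]
width: 0.0943
finger_force: 0.0
```

```bash
python3 - <<'E'
from h import *
p=wrist();save(p,"w1")
for q,z in(("scoop_grip",.032),("scoop",0),("scoop_spout",.023),("ball1_center",.015)):
    print(q,[(np.round(r["xy"]),round(r["confidence"],2),onz(p,r["xy"],z).round(4)) for r in models.tip_of(p,q)])
im=p["color"].astype(int).sum(2)
m=(im<150).astype(np.uint8);n,l,s,c=cv2.connectedComponentsWithStats(m)
for i in range(1,n):
    if s[i,4]>500: 
        yx=np.argwhere(l==i);(cx,cy),wh,a=cv2.minAreaRect(yx[:,::-1].astype(np.float32))
        b=cv2.boxPoints(((cx,cy),wh,a));print(s[i],(cx,cy),[onz(p,k,.042).round(4) for k in b])
E
```

```text
scoop_grip [(array([319., 190.]), 0.95, array([ 0.5129, -0.1633,  0.032 ])), (array([195., 212.]), 0.79, array([ 0.5246, -0.0276,  0.032 ])), (array([551., 258.]), 0.6, array([ 0.3643, -0.3964,  0.032 ])), (array([320., 104.]), 0.51, array([ 0.5961, -0.1881,  0.032 ]))]
scoop [(array([323., 120.]), 0.8, array([ 0.5796, -0.1866,  0.    ])), (array([175., 250.]), 0.68, array([0.4787, 0.0316, 0.    ]))]
scoop_spout [(array([323.,  11.]), 0.85, array([ 0.675 , -0.2132,  0.023 ])), (array([322., 124.]), 0.19, array([ 0.577 , -0.1843,  0.023 ])), (array([320., 119.]), 0.16, array([ 0.5817, -0.1843,  0.023 ]))]
ball1_center []
[316 165  12  72 774] (321.4999694824219, 200.49996948242188) [array([ 0.4664, -0.1474,  0.042 ]), array([ 0.5405, -0.1683,  0.042 ]), array([ 0.5375, -0.179 ,  0.042 ]), array([ 0.4632, -0.1588,  0.042 ])]
[   11   173   617   227 34393] (318.5078125, 284.9007873535156) [array([0.6146, 0.1338, 0.042 ]), array([ 0.452 , -0.4681,  0.042 ]), array([ 0.1481, -0.4711,  0.042 ]), array([0.3524, 0.2917, 0.042 ])]
[610 372  30  28 503] (624.5, 385.5) [array([ 0.1921, -0.45  ,  0.042 ]), array([ 0.1824, -0.4848,  0.042 ]), array([ 0.1374, -0.4854,  0.042 ]), array([ 0.1474, -0.4495,  0.042 ])]
```

View pics/w1.png

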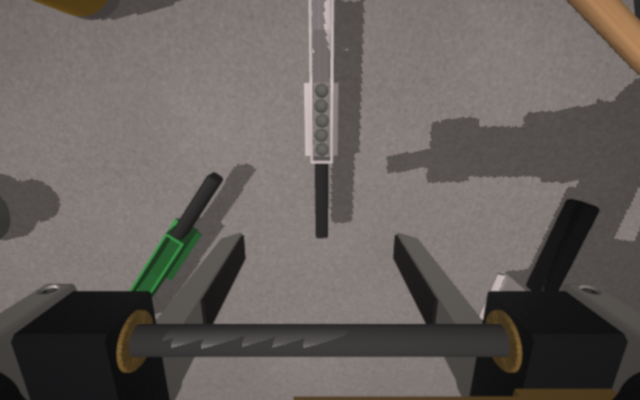

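The view shows the scoop straight ahead: handle centre (321,200), balls (321,90–150), spout (323,11), and the green look-alike off at (180,240). Descending to the handle.

step_arm --commands '[[[-0.5,2.8,16,0,0,0,60],[0,0,24,0,0,0,60],[0,0,28,0,0,0,60],[0,0,28,0,0,0,60],[0,0,24,0,0,0,60],[0,0,18,0,0,0,50],[0,0,12,0,0,0,40],[0,0,6,0,0,0,40],[0,0,0,0,0,0,40],[0,0,0,0,0,0,40]]]'

```text
time: 6.3
tool_pos: [0.5105, -0.1658, 0.2136]
ee_rot: [3.141, -0.002, -0.273]
wrist_force: [-0.1, 0.1, 0.8]
width: 0.04
finger_force: 0.0
```

step_arm --commands '[[[0,0,1,0,0,0,30],[0,0,0,0,0,0,22],[0,0,0,0,0,0,16],[0,0,0,0,0,0,8],[0,0,0,0,0,0,0],[0,0,0,0,0,0,0],[0,0,0,0,0,0,0],[0,0,0,0,0,0,0]]]'

```text
time: 7.3
tool_pos: [0.5102, -0.1655, 0.2118]
ee_rot: [-3.141, -0.0, -0.273]
wrist_force: [0.6, 1.1, 1.5]
width: 0.014
finger_force: 30.0
```

```bash
python3 - <<'E'
from h import *
for k in range(4):
    p=eyes.snapshot("wrist");o=robot.get_obs();print(o["wrist_force"].round(2),o["wrist_torque"].round(3),o["finger_force"],o["width"],o["tool_pos"].round(4),o["ee_rot"].round(4),o["joint_positions"].round(3))
save(p,"w2")
im=p["color"].astype(int);print(models.tip_of(p,"scoop_grip")[:2],[r["xy"] for r in models.masks_of(p,"scoop")])
E
```

```text
[0.09 2.41 1.01] [0.36  0.13  0.028] 29.974002242088318 0.013705379165721407 [ 0.5102 -0.1655  0.2118] [-3.1412e+00 -1.0000e-04 -2.7320e-01] [-0.419  0.177  1.666  0.     1.298  1.424]
[-0.21  2.32  1.84] [0.316 0.126 0.083] 29.973733127117157 0.013640396047000557 [ 0.5102 -0.1655  0.2117] [-3.1412e+00 -1.0000e-04 -2.7310e-01] [-0.419  0.177  1.666  0.     1.298  1.424]
[-0.41  2.58  1.86] [0.436 0.142 0.06 ] 29.9736088514328 0.01379018105948201 [ 0.5102 -0.1655  0.2118] [-3.1412e+00 -2.0000e-04 -2.7310e-01] [-0.419  0.177  1.666  0.     1.298  1.424]
[0.04 1.36 2.12] [0.358 0.202 0.047] 29.973490834236145 0.013932415160559654 [ 0.5102 -0.1655  0.2118] [-3.1412e+00 -1.0000e-04 -2.7310e-01] [-0.42   0.177  1.666  0.     1.298  1.424]
[{'xy': [84.9, 294.1], 'confidence': 0.72}, {'xy': [316.2, 261.3], 'confidence': 0.6}] [[315.7, 142.5], [98.9, 271.2]]
```

step_arm --commands '[[[0,0,-3,0,0,0,0],[0,0,-6,0,0,0,0],[0,0,-10,0,0,0,0],[0,0,-14,0,0,0,0],[0,0,-17,0,0,0,0],[0,0,-18,0,0,0,0],[0,0,-18,0,0,0,0],[0,0,-17,0,0,0,0],[0,0,-14,0,0,0,0],[0,0,-10,0,0,0,0],[0,0,-6,0,0,0,0],[0,0,-3,0,0,0,0],[0,0,0,0,0,0,0],[0,0,0,0,0,0,0]]]'

```text
time: 9.35
tool_pos: [0.51, -0.1656, 0.347]
ee_rot: [-3.141, 0.001, -0.273]
wrist_force: [-0.7, -0.3, -2.6]
width: 0.0138
finger_force: 30.0
```

```bash
python3 - <<'E'
from h import *
F=[]
for k in range(6):
    p=eyes.snapshot("wrist");o=robot.get_obs();F.append(np.r_[o["wrist_force"],o["wrist_torque"]])
print(np.mean(F,0).round(3),np.std(F,0).round(3),o["tool_pos"].round(4),o["ee_rot"].round(4),o["finger_force"]);save(p,"w3")
a=cv2.imread("pics/w2.png");b=cv2.imread("pics/w3.png")
# template shift of regions on the scoop
for (y,x,h,w) in((150,285,50,75),(100,285,50,75),(40,280,60,80),(0,280,50,80)):
    t=a[y:y+h,x:x+w];r=cv2.matchTemplate(b,t,cv2.TM_CCOEFF_NORMED);_,v,_,l=cv2.minMaxLoc(r);print((x,y),l,round(v,2))
cv2.imwrite("pics/c.png",np.hstack([a[:300,200:500],b[:300,200:500]]))
E
```

```text
[-0.182  0.419 -3.419  0.072  0.383  0.009] [0.193 0.453 0.333 0.035 0.032 0.01 ] [ 0.5101 -0.1656  0.3475] [-3.1414e+00  3.0000e-04 -2.7320e-01] 29.9771386384964
(285, 150) (285, 149) 0.87
(285, 100) (285, 100) 0.91
(280, 40) (280, 40) 0.9
(280, 0) (281, 8) 0.83
```

View pics/c.png

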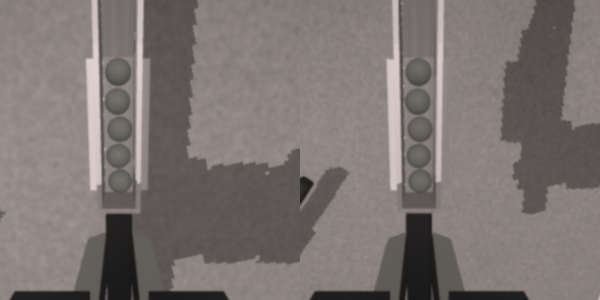

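No slip: the before and after views match, the five balls stay at (418,70–180) and the scoop is level. Next I swing to a spot beside the flask to measure it with the wrist camera.

```bash
python3 - <<'E'
from h import *
p=eyes.snapshot("wrist");M=np.array(p["tool_from_camera"]);K=p["camera_matrix"]
def tl(xy,z):
    d=np.linalg.inv(K)@[*xy,1];d=M[:3,:3]@[d[0],-d[1],-d[2]];e=M[:3,3];return (e+d*(z-e[2])/d[2])*1e3
print("rear wall top",tl((320,211),.1698),"handle",tl((320,260),.1698))
g=cv2.imread("pics/w3.png",0);print(g[185:222,312].tolist(),g[150,295:350].tolist())
for r in rows(pose(),down(.54*np.cos(.212),.54*np.sin(.212),.3475,.212),14): print(r)
E
```

```text
rear wall top [ 33.01686252   1.04784412 169.8       ] handle [  5.08616591   1.06235999 169.8       ]
[94, 91, 89, 89, 96, 108, 114, 103, 92, 89, 88, 89, 89, 89, 89, 89, 89, 89, 89, 89, 89, 90, 96, 110, 124, 128, 125, 110, 76, 44, 34, 34, 35, 34, 34, 34, 33] [197, 195, 195, 195, 192, 175, 131, 90, 84, 107, 123, 125, 113, 98, 92, 95, 98, 100, 102, 103, 103, 104, 104, 105, 104, 104, 104, 103, 101, 100, 96, 93, 90, 92, 106, 118, 124, 120, 107, 113, 135, 169, 188, 193, 193, 187, 165, 141, 133, 132, 131, 130, 130, 132, 135]
[-4.2, -19.5, 0.0, -0.0, 0.0, -0.0347]
[-3.5, -19.7, 0.0, -0.0, 0.0, -0.0347]
[-2.8, -19.8, 0.0, -0.0, 0.0, -0.0347]
[-2.1, -19.9, 0.0, -0.0, 0.0, -0.0347]
[-1.4, -19.9, 0.0, -0.0, 0.0, -0.0347]
[-0.7, -20.0, 0.0, -0.0, 0.0, -0.0347]
[-0.0, -20.0, 0.0, -0.0, 0.0, -0.0347]
[0.7, -20.0, 0.0, -0.0, 0.0, -0.0347]
[1.4, -19.9, 0.0, -0.0, 0.0, -0.0347]
[2.0, -19.9, 0.0, -0.0, 0.0, -0.0347]
[2.7, -19.8, 0.0, -0.0, 0.0, -0.0347]
[3.4, -19.7, 0.0, -0.0, 0.0, -0.0347]
[4.1, -19.6, 0.0, -0.0, 0.0, -0.0347]
[4.8, -19.4, 0.0, -0.0, 0.0, -0.0347]
```

step_arm --commands '[[[-2,-7,0,0,0,-0.012,0],[-3,-13,0,0,0,-0.023,0],[-3.5,-19.6,0,0,0,-0.0347,0],[-2.8,-19.8,0,0,0,-0.0347,0],[-2.1,-19.9,0,0,0,-0.0347,0],[-1.4,-19.9,0,0,0,-0.0347,0],[-0.7,-20,0,0,0,-0.0347,0],[0,-20,0,0,0,-0.0347,0],[0.7,-20,0,0,0,-0.0347,0],[1.4,-19.9,0,0,0,-0.0347,0],[2,-19.9,0,0,0,-0.0347,0],[2.7,-19.8,0,0,0,-0.0347,0],[3.4,-19.7,0,0,0,-0.0347,0],[3,-13,0,0,0,-0.023,0],[2,-7,0,0,0,-0.012,0],[0,0,0,0,0,0,0],[0,0,0,0,0,0,0]]]'

```text
time: 11.82
tool_pos: [0.5264, 0.0945, 0.3476]
ee_rot: [3.141, 0.0, 0.178]
wrist_force: [0.0, -0.0, -2.2]
width: 0.0136
finger_force: 30.0
```

```bash
python3 - <<'E'
from h import *
o=robot.get_obs();print(o["tool_pos"],o["ee_rot"],o["finger_force"])
p=wrist();save(p,"w4")
for q in("flask","flask_mouth"):
    print(q,[(np.round(r["xy"],1),round(r["confidence"],2),onz(p,r["xy"],0 if q=="flask" else .11).round(4)) for r in models.tip_of(p,q)])
    
for r in models.masks_of(p,"flask"):print("mask",r["xy"],r["confidence"],r["mask"].sum(),np.argwhere(r["mask"]).min(0),np.argwhere(r["mask"]).max(0))
E
```

```text
[0.52637179 0.09452557 0.34762719] [3.14122650e+00 1.21088975e-04 1.77862747e-01] 29.97724413871765
flask [(array([186.6, 104.1]), 0.79, array([0.5898, 0.2418, 0.    ]))]
flask_mouth [(array([131.1, 101.2]), 0.94, array([0.5912, 0.2343, 0.11  ]))]
mask [162.1, 99.5] 0.71 10219 [53 92] [150 228]
mask [313.3, 126.8] 0.3 518 [114 304] [139 328]
```

View pics/w4.png

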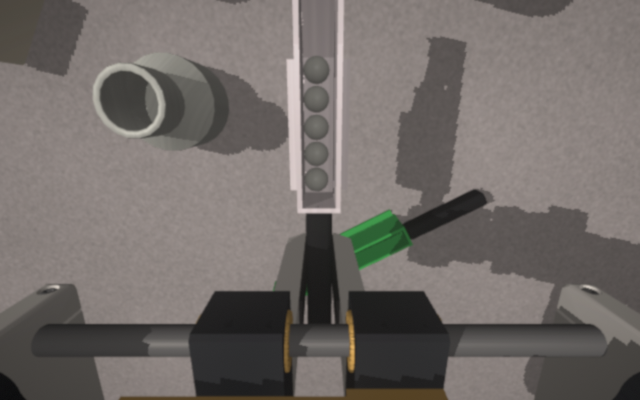

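```bash
python3 - <<'E'
from h import *
from scipy.optimize import least_squares
p=wrist()
g=cv2.cvtColor(p["color"],cv2.COLOR_RGB2GRAY)[40:170,80:240]
print(np.percentile(g,[50,80,90,95,99]))
m=(g>165).astype(np.uint8);n,l,s,c=cv2.connectedComponentsWithStats(m);i=1+np.argmax(s[1:,4]);m=(l==i).astype(np.uint8);print(s[i])
cs,hi=cv2.findContours(m,cv2.RETR_CCOMP,cv2.CHAIN_APPROX_NONE)
cs=sorted(cs,key=len)[::-1][:2]
for k in cs: print(len(k),cv2.fitEllipse(k))
E1=[cv2.fitEllipse(k) for k in cs]
th=np.linspace(0,2*np.pi,24,endpoint=False)
def pts(e):
    (cx,cy),(a,b),an=e;an=np.radians(an)
    return np.c_[cx+80+a/2*np.cos(th)*np.cos(an)-b/2*np.sin(th)*np.sin(an),cy+40+a/2*np.cos(th)*np.sin(an)+b/2*np.sin(th)*np.cos(an)]
for e,rad in zip(E1,(.0255,.0198)):
    P=pts(e)
    f=lambda v:[np.hypot(*(onz(p,q,v[2])[:2]-v[:2]))-rad for q in P]
    r=least_squares(f,[.59,.235,.11]);print(rad,r.x.round(4),np.abs(r.fun).max().round(4))
    for h in(.1,.11,.12):
        X=np.array([onz(p,q,h)[:2] for q in P]);print(h,X.mean(0).round(4),np.hypot(*(X-X.mean(0)).T).mean().round(4))
vis=cv2.resize(m*255,None,fx=3,fy=3);cv2.imwrite("pics/m.png",vis)
E
```

```text
[128. 137. 142. 159. 180.]
[ 13  24  70  72 813]
198 ((47.41679763793945, 59.521907806396484), (63.10254669189453, 75.91393280029297), 141.56103515625)
181 ((47.44280242919922, 59.67697525024414), (57.69044876098633, 69.25712585449219), 139.27122497558594)
0.0255 [0.5892 0.252  0.0838] 0.0001
0.1 [0.5908 0.2426] 0.0238
0.11 [0.5915 0.2367] 0.0228
0.12 [0.5923 0.2309] 0.0217
0.0198 [0.592  0.2305 0.1206] 0.0001
0.1 [0.5907 0.2426] 0.0218
0.11 [0.5915 0.2367] 0.0208
0.12 [0.5922 0.2309] 0.0199
```

```bash
cat > fit.py <<'E'
from h import *
from scipy.optimize import minimize
S=4
def sil(p,x,y,h,shape=(400,640)):
    th=np.linspace(0,2*np.pi,40,endpoint=False);im=np.zeros(shape,np.uint8)
    ring=lambda r,z:np.array([proj(p,[x+r*np.cos(t),y+r*np.sin(t),z]) for t in th])
    for (r1,z1,r2,z2) in((.041,0,.041,.046),(.041,.046,.0215,.064),(.0215,.064,.0215,h-.03),(.0255,h-.032,.0255,h)):
        q=np.vstack([ring(r1,z1),ring(r2,z2)]);cv2.fillConvexPoly(im,cv2.convexHull((q*16).round().astype(np.int32)),1,cv2.LINE_AA if 0 else 8,4)
    return im
def soft(m): return cv2.GaussianBlur(m.astype(np.float32),(0,0),1.2)
res={}
for name,c in(("wrist",(160,100)),("scene",(402,201)),("top",(240,188))):
    p=wrist() if name=="wrist" else eyes.snapshot(name)
    ms=[r for r in models.masks_of(p,"flask") if np.hypot(*(np.array(r["xy"])-c))<25]
    if not ms: print(name,"none");continue
    res[name]=(p,soft(ms[0]["mask"]),ms[0]["confidence"],ms[0]["mask"].sum())
def cost(v,names):
    return sum(((soft(sil(res[n][0],*v))-res[n][1])**2).sum()/res[n][3] for n in names)+ 1e3*max(0,.098-v[2],v[2]-.124)
for names in (["wrist"],["scene"],["top"],list(res)):
    if not all(n in res for n in names):continue
    r=minimize(cost,[.59,.238,.11],args=(names,),method="Nelder-Mead",options=dict(initial_simplex=[[.59,.238,.11],[.597,.238,.11],[.59,.245,.11],[.59,.238,.118]],maxiter=70))
    print(names,r.x.round(4),round(r.fun,4))
for h in(.1,.105,.11,.115,.12):
    r=minimize(lambda v:cost([*v,h],list(res)),[.59,.238],method="Nelder-Mead",options=dict(initial_simplex=[[.59,.238],[.597,.238],[.59,.245]],maxiter=40));print(h,r.x.round(4),round(r.fun,4))
E
python3 fit.py
```

```text
top none
['wrist'] [0.5898 0.2408 0.1008] 0.0031
['scene'] [0.5903 0.2379 0.098 ] 0.0269
['wrist', 'scene'] [0.5897 0.2408 0.1005] 0.0352
0.1 [0.59  0.241] 0.0342
0.105 [0.5901 0.2386] 0.0516
0.11 [0.5907 0.2369] 0.102
0.115 [0.5905 0.2365] 0.1668
0.12 [0.5907 0.2354] 0.237
```

The wrist view shows the grey flask's rim at (130,101), its body at (185,104), and the level scoop with five balls. The fit puts the flask at (0.590, 0.2405) with the rim at about 0.101 m.

```bash
python3 - <<'E'
from h import *
for r in rows(pose(),down(.4505*np.cos(.387),.4505*np.sin(.387),.325,.387),10): print(r)
E
```

```text
[-9.4, -9.3, 2.3, -0.0, -0.0, -0.0209]
[-9.2, -9.5, 2.3, -0.0, -0.0, -0.0209]
[-9.0, -9.7, 2.3, -0.0, -0.0, -0.0209]
[-8.8, -9.9, 2.3, -0.0, -0.0, -0.0209]
[-8.6, -10.1, 2.3, -0.0, -0.0, -0.0209]
[-8.4, -10.3, 2.3, -0.0, -0.0, -0.0209]
[-8.2, -10.4, 2.3, -0.0, -0.0, -0.0209]
[-8.0, -10.6, 2.3, -0.0, -0.0, -0.0209]
[-7.7, -10.8, 2.3, -0.0, -0.0, -0.0209]
[-7.5, -10.9, 2.3, -0.0, -0.0, -0.0209]
```

step_arm --commands '[[[-4.8,-4.7,1,0,0,-0.0104,0],[-9.2,-9.4,2.3,0,0,-0.0209,0],[-9,-9.7,2.3,0,0,-0.0209,0],[-8.8,-9.9,2.3,0,0,-0.0209,0],[-8.6,-10.1,2.3,0,0,-0.0209,0],[-8.4,-10.3,2.3,0,0,-0.0209,0],[-8.2,-10.4,2.3,0,0,-0.0209,0],[-8,-10.6,2.3,0,0,-0.0209,0],[-7.7,-10.8,2.3,0,0,-0.0209,0],[-7.5,-10.9,2.3,0,0,-0.0209,0],[-4,-5,1,0,0,-0.0104,0],[0,0,0,0,0,0,0],[0,0,0,0,0,0,0],[0,0,0,0,0,0,0]]]'

```text
time: 14.12
tool_pos: [0.418, 0.1702, 0.3251]
ee_rot: [3.141, -0.0, 0.387]
wrist_force: [0.9, 0.2, -2.5]
width: 0.0137
finger_force: 30.0
```

```bash
cat > st.py <<'E'
from h import *
import sys
F=[]
for k in range(int(sys.argv[1]) if len(sys.argv)>1 else 5):
    p=eyes.snapshot("wrist");o=robot.get_obs();T=pose(o);F.append(np.r_[T[:3,:3].T@o["wrist_force"],T[:3,:3].T@o["wrist_torque"]])
# tool axes; z row = world-up force = -F[2] when level
lip=T@[.1815,0,.1946,1];fm=np.array([.590,.2405]);u=np.array([np.cos(.387),np.sin(.387)]);d=lip[:2]-fm
print("tool F,T",np.mean(F,0).round(3),"sd",np.std(F,0).round(2),"Fw",(T[:3,:3]@np.mean(F,0)[:3]).round(2));print("pos",o["tool_pos"].round(4),"rot",o["ee_rot"].round(4),"q",o["joint_positions"].round(3),"t",round(o["time"],2))
print("lip fwd/lat mm",(d@u*1e3).round(1),((u[0]*d[1]-u[1]*d[0])*1e3).round(1),"lip z",lip[2].round(4))
save(p,"st")
E
python3 st.py 8
python3 - <<'E'
from h import *
for n in("scene","top"):
    p=eyes.snapshot(n);save(p,n+"2");print(n,[(q,[(np.round(r["xy"],1),round(r["confidence"],2)) for r in models.tip_of(p,q)]) for q in("scoop_lip","scoop_spout","flask_mouth")])
a=cv2.imread('pics/scene2.png')[130:250,300:460];b=cv2.imread('pics/top2.png')[130:250,180:340]
cv2.imwrite('pics/d.png',cv2.resize(np.vstack([a,b]),None,fx=2.5,fy=2.5,interpolation=2))
E
```

```text
tool F,T [ 0.067 -0.16   2.92   0.033 -0.374  0.009] sd [0.54 0.3  0.45 0.03 0.02 0.02] Fw [ 0.    0.17 -2.92]
pos [0.4177 0.1703 0.3249] rot [-3.1415  0.      0.3873] q [ 0.261 -0.106  1.721  0.     1.527  1.445] t 14.53
lip fwd/lat mm -4.5 0.1 lip z 0.1303
scene [('scoop_lip', [(array([184., 170.]), 0.71), (array([405.1, 185. ]), 0.66), (array([337.7, 176.4]), 0.59)]), ('scoop_spout', [(array([185.2, 172.7]), 0.83), (array([398.7, 177.6]), 0.79), (array([333.4, 174.2]), 0.64)]), ('flask_mouth', [(array([439.6, 226.9]), 0.95), (array([406.1, 189.1]), 0.67)])]
top [('scoop_lip', [(array([285.5, 249. ]), 0.95), (array([428.3, 340.2]), 0.78), (array([322.6, 128.4]), 0.68), (array([235.9, 180.8]), 0.63)]), ('scoop_spout', [(array([430. , 333.1]), 0.91), (array([236.6, 180.3]), 0.8), (array([288.8, 244.8]), 0.55)]), ('flask_mouth', [(array([234.5, 132.3]), 0.86), (array([240.5, 182.5]), 0.69), (array([243.6, 188.1]), 0.48)])]
```

View pics/d.png

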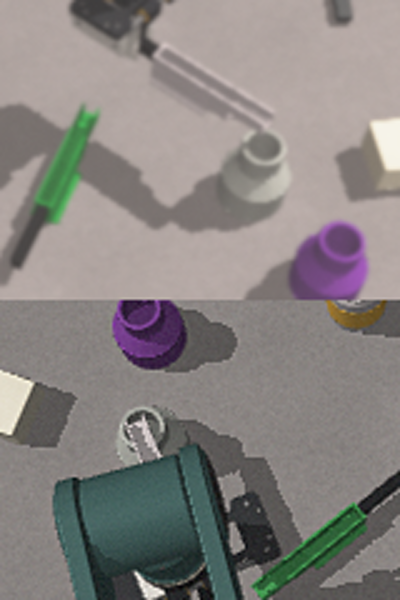

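The pictures agree: the spout hangs above the grey mouth (scene crop (265,120), top crop (140,440)). Now I feel downwards.

step_arm --commands '[[[0,0,3,0,0,0,0],[0,0,4,0,0,0,0],[0,0,3,0,0,0,0],[0,0,2,0,0,0,0],[0,0,2,0,0,0,0],[0,0,1,0,0,0,0],[0,0,0,0,0,0,0]]]'

```text
time: 15.8
tool_pos: [0.4177, 0.1704, 0.31]
ee_rot: [-3.142, -0.0, 0.387]
wrist_force: [0.0, -1.1, -3.5]
width: 0.0135
finger_force: 30.0
```

```bash
python3 st.py 4
```

```text
tool F,T [-0.092 -0.049  2.986 -0.011 -0.362 -0.016] sd [0.46 0.65 0.35 0.02 0.02 0.01] Fw [-0.1   0.01 -2.99]
pos [0.4177 0.1704 0.3101] rot [ 3.1416e+00 -4.0000e-04  3.8740e-01] q [ 0.262 -0.097  1.743  0.     1.495  1.445] t 16.0
lip fwd/lat mm -4.4 0.2 lip z 0.1156
```

step_arm --commands '[[[0,0,1,0,0,0,0],[0,0,1,0,0,0,0],[0,0,1,0,0,0,0],[0,0,1,0,0,0,0],[0,0,0,0,0,0,0]]]'

```text
time: 16.62
tool_pos: [0.4176, 0.1704, 0.3058]
ee_rot: [-3.142, 0.0, 0.387]
wrist_force: [0.2, -0.7, -3.8]
width: 0.014
finger_force: 30.0
```

```bash
python3 st.py 4
```

```text
tool F,T [ 1.62e-01  1.58e-01  2.96e+00  1.40e-02 -3.81e-01 -2.00e-03] sd [0.46 0.31 0.26 0.03 0.01 0.04] Fw [ 0.21 -0.09 -2.96]
pos [0.4177 0.1704 0.306 ] rot [-3.1416e+00 -2.0000e-04  3.8740e-01] q [ 0.261 -0.094  1.748  0.     1.487  1.445] t 16.82
lip fwd/lat mm -4.5 0.2 lip z 0.1115
```

step_arm --commands '[[[0,0,1,0,0,0,0],[0,0,1,0,0,0,0],[0,0,1,0,0,0,0],[0,0,1,0,0,0,0],[0,0,0,0,0,0,0]]]'

```text
time: 17.45
tool_pos: [0.4176, 0.1704, 0.3018]
ee_rot: [-3.142, 0.0, 0.387]
wrist_force: [0.1, 0.5, -3.4]
width: 0.0136
finger_force: 30.0
```

```bash
python3 st.py 4
```

```text
tool F,T [-0.239 -0.362  2.997  0.028 -0.377 -0.005] sd [0.41 0.22 0.21 0.02 0.03 0.01] Fw [-0.36  0.25 -3.  ]
pos [0.4177 0.1704 0.302 ] rot [-3.1416e+00 -2.0000e-04  3.8740e-01] q [ 0.261 -0.091  1.754  0.     1.478  1.445] t 17.65
lip fwd/lat mm -4.5 0.2 lip z 0.1075
```

step_arm --commands '[[[0,0,1,0,0,0,0],[0,0,1,0,0,0,0],[0,0,1,0,0,0,0],[0,0,0,0,0,0,0]]]'

```text
time: 18.15
tool_pos: [0.4176, 0.1704, 0.2988]
ee_rot: [-3.141, 0.0, 0.387]
wrist_force: [0.7, -0.6, -4.1]
width: 0.014
finger_force: 30.0
```

```bash
python3 st.py 4
```

```text
tool F,T [-0.454 -0.218  3.159  0.031 -0.356  0.022] sd [0.71 0.37 0.12 0.03 0.   0.02] Fw [-0.5   0.03 -3.16]
pos [0.4177 0.1704 0.299 ] rot [-3.1415e+00 -2.0000e-04  3.8740e-01] q [ 0.261 -0.089  1.758  0.     1.472  1.445] t 18.35
lip fwd/lat mm -4.5 0.2 lip z 0.1045
```

step_arm --commands '[[[0,0,1,0,0,0,0],[0,0,1,0,0,0,0],[0,0,1,0,0,0,0],[0,0,0,0,0,0,0]]]'

```text
time: 18.85
tool_pos: [0.4177, 0.1704, 0.2958]
ee_rot: [-3.142, 0.0, 0.387]
wrist_force: [-0.0, -0.4, -3.0]
width: 0.0137
finger_force: 30.0
```

```bash
python3 st.py 4
```

```text
tool F,T [ 0.228 -0.236  3.216  0.016 -0.368  0.027] sd [0.48 0.09 0.18 0.02 0.02 0.03] Fw [ 0.12  0.3  -3.22]
pos [0.4177 0.1704 0.296 ] rot [-3.1415e+00 -1.0000e-04  3.8740e-01] q [ 0.261 -0.087  1.763  0.     1.466  1.445] t 19.05
lip fwd/lat mm -4.5 0.2 lip z 0.1014
```

step_arm --commands '[[[0,0,1,0,0,0,0],[0,0,1,0,0,0,0],[0,0,0,0,0,0,0]]]'

```text
time: 19.42
tool_pos: [0.4176, 0.1704, 0.2938]
ee_rot: [-3.141, 0.0, 0.387]
wrist_force: [-0.1, -0.2, -3.8]
width: 0.0137
finger_force: 30.0
```

```bash
python3 st.py 4
```

```text
tool F,T [-0.286 -0.091  3.086  0.019 -0.392 -0.02 ] sd [0.46 0.48 0.24 0.01 0.03 0.03] Fw [-0.3  -0.02 -3.09]
pos [0.4177 0.1704 0.294 ] rot [-3.1415e+00 -1.0000e-04  3.8730e-01] q [ 0.261 -0.086  1.765  0.     1.462  1.445] t 19.62
lip fwd/lat mm -4.5 0.2 lip z 0.0994
```

Spout underside is now at 0.1054, still free. Continuing down.

step_arm --commands '[[[0,0,1,0,0,0,0],[0,0,1,0,0,0,0],[0,0,0,0,0,0,0]]]'

```text
time: 20.0
tool_pos: [0.4177, 0.1704, 0.292]
ee_rot: [-3.142, -0.0, 0.387]
wrist_force: [-0.6, -0.4, -1.6]
width: 0.0139
finger_force: 30.0
```

```bash
python3 st.py 4
```

```text
tool F,T [-0.216  0.249  2.209  0.01  -0.32  -0.011] sd [0.72 0.4  0.54 0.02 0.03 0.01] Fw [-0.11 -0.31 -2.21]
pos [0.4177 0.1704 0.2921] rot [-3.1415e+00 -3.0000e-04  3.8740e-01] q [ 0.261 -0.084  1.768  0.     1.457  1.445] t 20.2
lip fwd/lat mm -4.5 0.2 lip z 0.0975
```

step_arm --commands '[[[0,0,1,0,0,0,0],[0,0,0,0,0,0,0]]]'

```text
time: 20.45
tool_pos: [0.4177, 0.1704, 0.2912]
ee_rot: [3.142, -0.001, 0.387]
wrist_force: [-1.3, -0.6, -1.3]
width: 0.0136
finger_force: 30.0
```

```bash
python3 st.py 4
```

```text
tool F,T [-1.219  0.091  1.091  0.049 -0.225  0.019] sd [0.4  0.22 0.32 0.03 0.01 0.02] Fw [-1.09 -0.54 -1.09]
pos [0.4177 0.1704 0.2912] rot [ 3.1416e+00 -5.0000e-04  3.8740e-01] q [ 0.261 -0.083  1.769  0.     1.455  1.445] t 20.65
lip fwd/lat mm -4.4 0.2 lip z 0.0967
```

Contact found with about 2 N at a rim height of about 0.103. I hold it, then tip about the rim edge in stages.

step_arm --commands '[[[0,0,0,0,0,0,0],[0,0,0,0,0,0,0],[0,0,0,0,0,0,0],[0,0,0,0,0,0,0],[0,0,0,0,0,0,0],[7.7,0,-6.6,0,-0.04,0,0],[7.7,0,-6.6,0,-0.04,0,0],[7.7,0,-6.6,0,-0.04,0,0],[7.7,0,-6.6,0,-0.04,0,0],[0,0,0,0,0,0,0]]]'

```text
time: 21.9
tool_pos: [0.4483, 0.1828, 0.3155]
ee_rot: [3.142, 0.158, 0.387]
wrist_force: [-0.3, -0.4, -2.2]
width: 0.0139
finger_force: 30.0
```

```bash
python3 st.py 4
```

```text
tool F,T [ 1.681  0.645  1.69  -0.01   0.249  0.045] sd [0.37 0.39 0.21 0.04 0.04 0.03] Fw [ 1.53 -0.07 -1.93]
pos [0.4475 0.1825 0.3154] rot [3.1416 0.1586 0.3873] q [ 0.275  0.029  1.614 -0.018  1.656  1.459] t 22.1
lip fwd/lat mm -5.3 0.1 lip z 0.0945
```

step_arm --commands '[[[7.7,0,-6.6,0,-0.04,0,0],[7.7,0,-6.6,0,-0.04,0,0],[7.7,0,-6.6,0,-0.04,0,0],[7.7,0,-6.6,0,-0.04,0,0],[0,0,0,0,0,0,0]]]'

```text
time: 22.72
tool_pos: [0.481, 0.1962, 0.3343]
ee_rot: [3.142, 0.319, 0.387]
wrist_force: [0.4, 0.7, -2.8]
width: 0.0141
finger_force: 30.0
```

```bash
python3 st.py 4
python3 - <<'E'
import cv2
a=cv2.imread("pics/w3.png");b=cv2.imread("pics/st.png")
for (y,x,h,w) in((150,285,60,75),(200,300,60,40),(100,285,50,75),(40,280,60,80)):
    r=cv2.matchTemplate(b,a[y:y+h,x:x+w],cv2.TM_CCOEFF_NORMED);_,v,_,l=cv2.minMaxLoc(r);print((x,y),l,round(v,2))
E
```

```text
tool F,T [ 1.827  0.179  1.717 -0.035  0.416  0.064] sd [0.22 0.33 0.33 0.03 0.03 0.02] Fw [ 1.18  0.29 -2.2 ]
pos [0.4804 0.196  0.3344] rot [3.1416 0.319  0.3873] q [ 0.287  0.151  1.455 -0.033  1.853  1.467] t 22.93
lip fwd/lat mm -7.0 0.2 lip z 0.0927
(285, 150) (285, 149) 0.81
(300, 200) (300, 200) 0.92
(285, 100) (285, 82) 0.96
(280, 40) (280, 49) 0.92
```

step_arm --commands '[[[8,0,-5.8,0,-0.04,0,0],[7.7,0,-6.6,0,-0.04,0,0],[7.7,0,-6.6,0,-0.04,0,0],[7.7,0,-6.6,0,-0.04,0,0],[0,0,0,0,0,0,0]]]'

```text
time: 23.55
tool_pos: [0.5166, 0.2107, 0.3465]
ee_rot: [3.141, 0.478, 0.387]
wrist_force: [1.3, 0.5, -2.1]
width: 0.0136
finger_force: 30.0
```

```bash
python3 st.py 4
```

```text
tool F,T [ 2.541  0.402  1.336 -0.07   0.644  0.089] sd [0.34 0.41 0.55 0.03 0.01 0.03] Fw [ 1.67  0.25 -2.36]
pos [0.516  0.2105 0.3467] rot [3.1416 0.4788 0.3874] q [ 0.297  0.282  1.293 -0.047  2.043  1.469] t 23.75
lip fwd/lat mm -8.4 0.2 lip z 0.0904
```

step_arm --commands '[[[7.9,0,-6.2,0,-0.04,0,0],[7.7,0,-6.6,0,-0.04,0,0],[7.7,0,-6.6,0,-0.04,0,0],[7.7,0,-6.6,0,-0.04,0,0],[0,0,0,0,0,0,0]]]'

```text
time: 24.38
tool_pos: [0.5534, 0.2257, 0.3528]
ee_rot: [3.141, 0.64, 0.387]
wrist_force: [0.6, 0.7, -1.1]
width: 0.0138
finger_force: 30.0
```

```bash
python3 st.py 4
```

```text
tool F,T [ 1.742  0.25   0.13  -0.097  0.605  0.104] sd [0.23 0.57 0.5  0.02 0.07 0.03] Fw [ 1.32  0.27 -1.14]
pos [0.5528 0.2255 0.3534] rot [3.1415 0.6393 0.3873] q [ 0.305  0.419  1.126 -0.062  2.233  1.466] t 24.57
lip fwd/lat mm -10.5 0.2 lip z 0.0889
```

step_arm --commands '[[[7.7,0,-6.6,0,-0.04,0,0],[7.7,0,-6.6,0,-0.04,0,0],[7.7,0,-6.6,0,-0.04,0,0],[0,0,0,0,0,0,0],[0,0,0,0,0,0,0],[0,0,0,0,0,0,0],[0,0,0,0,0,0,0],[0,0,0,0,0,0,0]]]'

```text
time: 25.58
tool_pos: [0.5812, 0.2371, 0.3541]
ee_rot: [-3.142, 0.76, 0.387]
wrist_force: [0.3, -0.6, -1.7]
width: 0.0138
finger_force: 30.0
```

```bash
python3 st.py 4
python3 - <<'E'
import cv2,sys
sys.path.insert(0,'.')
from h import *
s=eyes.snapshot("scene");save(s,"s3")
b=cv2.imread("pics/st.png")[0:300,180:460];c=cv2.resize(cv2.imread("pics/s3.png")[130:250,340:460],(300,300),interpolation=2)
cv2.imwrite("pics/e.png",np.hstack([b,c]))
E
```

```text
tool F,T [ 2.008  0.703  0.433 -0.094  0.739  0.085] sd [0.68 0.58 0.46 0.01 0.02 0.04] Fw [ 1.34 -0.21 -1.7 ]
pos [0.5813 0.2371 0.354 ] rot [-3.1415  0.76    0.3874] q [ 0.31   0.527  0.996 -0.077  2.375  1.459] t 25.77
lip fwd/lat mm -11.8 0.2 lip z 0.088
```

View pics/e.png

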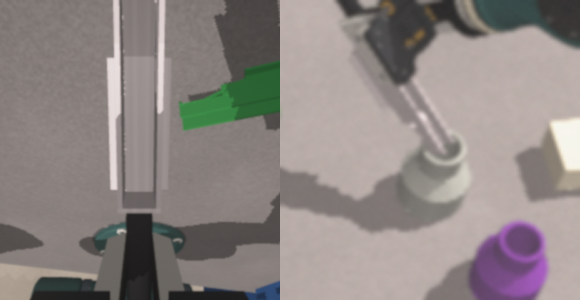

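The pan at (140,130) is empty, and the scene crop shows the spout in the mouth at (450,150). Levelling back around the same edge.

step_arm --commands '[[[0,0,0,0,0,0,0],[0,0,0,0,0,0,0],[-7.4,0,6.8,0,0.04,0,0],[-7.4,0,6.7,0,0.04,0,0],[-7.4,0,6.8,0,0.04,0,0],[-7.4,0,6.7,0,0.04,0,0],[-7.4,0,6.8,0,0.04,0,0],[-7.4,0,6.7,0,0.04,0,0],[-7.4,0,6.8,0,0.04,0,0],[-7.4,0,6.7,0,0.04,0,0],[-7.4,0,6.8,0,0.04,0,0],[0,0,0,0,0,0,0]]]'

```text
time: 27.32
tool_pos: [0.4983, 0.2034, 0.3418]
ee_rot: [-3.141, 0.401, 0.387]
wrist_force: [0.4, -0.5, -0.7]
width: 0.0141
finger_force: 30.0
```

```bash
python3 st.py 4
```

```text
tool F,T [-0.551  0.44   1.188 -0.043  0.103  0.058] sd [0.43 0.29 0.22 0.01 0.02 0.02] Fw [-0.73 -0.77 -0.88]
pos [0.4993 0.2037 0.3415] rot [-3.1413  0.401   0.3876] q [ 0.293  0.22   1.37  -0.04   1.952  1.469] t 27.52
lip fwd/lat mm -6.8 0.3 lip z 0.0915
```

step_arm --commands '[[[-7.8,0,5.8,0,0.04,0,0],[-7.5,0,6.5,0,0.04,0,0],[-7.5,0,6.5,0,0.04,0,0],[-7.5,0,6.5,0,0.04,0,0],[-7.4,0,6.6,0,0.04,0,0],[-7.4,0,6.6,0,0.04,0,0],[0,0,0,0,0,0,0]]]'

```text
time: 28.4
tool_pos: [0.4484, 0.1831, 0.3174]
ee_rot: [-3.141, 0.163, 0.388]
wrist_force: [-0.3, 0.3, -2.4]
width: 0.0137
finger_force: 30.0
```

```bash
python3 st.py 4
```

```text
tool F,T [ 0.984 -0.313  2.604  0.024 -0.154 -0.006] sd [0.43 0.59 0.73 0.02 0.02 0.03] Fw [ 0.39  0.5  -2.73]
pos [0.4493 0.1833 0.318 ] rot [-3.1414  0.1608  0.3875] q [ 0.276  0.032  1.606 -0.018  1.664  1.459] t 28.6
lip fwd/lat mm -3.9 0.2 lip z 0.0969
```

step_arm --commands '[[[-7.4,0,6.8,0,0.04,0,0],[-7.4,0,6.8,0,0.04,0,0],[-7.4,0,6.8,0,0.04,0,0],[-7.4,0,6.8,0,0.04,0,0],[0,0,0,0,0,0,0],[0,0,0,0,0,0,0]]]'

```text
time: 29.35
tool_pos: [0.4196, 0.1711, 0.2943]
ee_rot: [-3.142, 0.0, 0.387]
wrist_force: [0.3, -0.5, -1.7]
width: 0.0136
finger_force: 30.0
```

```bash
python3 st.py 5
python3 - <<'E'
import cv2
a=cv2.imread("pics/w3.png");b=cv2.imread("pics/st.png")
for (y,x,h,w) in((190,290,40,60),(150,270,60,45),(40,275,30,40),(45,280,40,25),(40,330,40,20)):
    r=cv2.matchTemplate(b,a[y:y+h,x:x+w],cv2.TM_CCOEFF_NORMED);_,v,_,l=cv2.minMaxLoc(r);print((x,y),l,round(v,2))
E
```

```text
tool F,T [ 0.227  0.111  2.577  0.009 -0.354  0.008] sd [0.92 0.22 0.4  0.02 0.03 0.03] Fw [ 0.25 -0.02 -2.58]
pos [0.4195 0.1711 0.2941] rot [-3.1415e+00 -1.0000e-04  3.8740e-01] q [ 0.262 -0.081  1.761  0.     1.462  1.445] t 29.6
lip fwd/lat mm -2.6 0.2 lip z 0.0996
(290, 190) (290, 190) 0.85
(270, 150) (270, 149) 0.86
(275, 40) (275, 40) 0.97
(280, 45) (280, 45) 1.0
(330, 40) (330, 54) 0.97
```

Level again, free and unslipped. Lifting out and carrying the scoop back to its original spot.

```bash
python3 - <<'E'
from h import *
A=pose();A[2,3]=.347
for r in rows(A,down(.5102,-.1656,.3475,-.273),17): print(r)
E
```

```text
[-2.5, 20.4, -0.0, -0.0, -0.0, 0.0388]
[-1.8, 20.4, -0.0, -0.0, -0.0, 0.0388]
[-1.0, 20.5, -0.0, -0.0, -0.0, 0.0388]
[-0.2, 20.5, -0.0, -0.0, -0.0, 0.0388]
[0.6, 20.5, -0.0, -0.0, -0.0, 0.0388]
[1.4, 20.5, -0.0, -0.0, -0.0, 0.0388]
[2.2, 20.4, -0.0, -0.0, -0.0, 0.0388]
[3.0, 20.3, -0.0, -0.0, -0.0, 0.0388]
[3.8, 20.2, -0.0, -0.0, -0.0, 0.0388]
[4.6, 20.0, -0.0, -0.0, -0.0, 0.0388]
[5.4, 19.8, -0.0, -0.0, -0.0, 0.0388]
[6.1, 19.6, -0.0, -0.0, -0.0, 0.0388]
[6.9, 19.3, -0.0, -0.0, -0.0, 0.0388]
[7.6, 19.0, -0.0, -0.0, -0.0, 0.0388]
[8.4, 18.7, -0.0, -0.0, -0.0, 0.0388]
[9.1, 18.4, -0.0, -0.0, -0.0, 0.0388]
[9.8, 18.0, -0.0, -0.0, -0.0, 0.0388]
```

step_arm --commands '[[[0,0,-3,0,0,0,0],[0,0,-6,0,0,0,0],[0,0,-10,0,0,0,0],[0,0,-12,0,0,0,0],[0,0,-10,0,0,0,0],[0,0,-8,0,0,0,0],[0,0,-4,0,0,0,0],[0,0,0,0,0,0,0]]]'

```text
time: 30.6
tool_pos: [0.4192, 0.171, 0.3472]
ee_rot: [-3.142, -0.0, 0.387]
wrist_force: [-0.1, 0.1, -3.3]
width: 0.0138
finger_force: 30.0
```

step_arm --commands '[[[-2.5,20.4,0,0,0,0.0388,0],[-1.8,20.4,0,0,0,0.0388,0],[-1,20.5,0,0,0,0.0388,0],[-0.2,20.5,0,0,0,0.0388,0],[0.6,20.5,0,0,0,0.0388,0],[1.4,20.5,0,0,0,0.0388,0],[2.2,20.4,0,0,0,0.0388,0],[3,20.3,0,0,0,0.0388,0],[3.8,20.2,0,0,0,0.0388,0],[4.6,20,0,0,0,0.0388,0],[5.4,19.8,0,0,0,0.0388,0],[6.1,19.6,0,0,0,0.0388,0],[6.9,19.3,0,0,0,0.0388,0],[7.6,19,0,0,0,0.0388,0],[8.4,18.7,0,0,0,0.0388,0],[9.1,18.4,0,0,0,0.0388,0],[9.8,18,0,0,0,0.0388,0],[0,0,0,0,0,0,0],[0,0,0,0,0,0,0]]]'

```text
time: 32.98
tool_pos: [0.5099, -0.1656, 0.3468]
ee_rot: [-3.141, 0.001, -0.272]
wrist_force: [-0.8, -0.8, -3.0]
width: 0.014
finger_force: 30.0
```

step_arm --commands '[[[0,0,8,0,0,0,0],[0,0,15,0,0,0,0],[0,0,20,0,0,0,0],[0,0,20,0,0,0,0],[0,0,20,0,0,0,0],[0,0,18,0,0,0,0],[0,0,12,0,0,0,0],[0,0,8,0,0,0,0],[0,0,5,0,0,0,0],[0,0,3,0,0,0,0],[0,0,0,0,0,0,0],[0,0,0,0,0,0,0]]]'

```text
time: 34.48
tool_pos: [0.5101, -0.1659, 0.2185]
ee_rot: [3.142, -0.001, -0.272]
wrist_force: [0.0, -0.5, -2.0]
width: 0.0139
finger_force: 30.0
```

```bash
python3 st.py 4
```

```text
tool F,T [-1.230e-01  2.000e-03  2.745e+00 -7.000e-03 -3.420e-01 -2.800e-02] sd [0.5  0.46 0.48 0.02 0.01 0.02] Fw [-0.12  0.03 -2.75]
pos [ 0.51   -0.1658  0.2182] rot [ 3.1416e+00 -6.0000e-04 -2.7220e-01] q [-0.42   0.17   1.66   0.     1.311  1.423] t 34.67
lip fwd/lat mm -83.8 -457.3 lip z 0.0238
```

6.4 mm left to the bench.

step_arm --commands '[[[0,0,2.5,0,0,0,0],[0,0,2,0,0,0,0],[0,0,1,0,0,0,0],[0,0,0.7,0,0,0,0],[0,0,0,0,0,0,0],[0,0,0,0,0,0,0]]]'

```text
time: 35.42
tool_pos: [0.51, -0.1658, 0.2119]
ee_rot: [-3.142, -0.0, -0.272]
wrist_force: [-1.0, 0.0, -1.6]
width: 0.0138
finger_force: 30.0
```

```bash
python3 st.py 4
```

```text
tool F,T [-6.330e-01 -5.330e-01  1.369e+00 -2.000e-03 -3.610e-01  1.000e-03] sd [0.56 0.36 0.13 0.02 0.02 0.02] Fw [-0.47  0.68 -1.37]
pos [ 0.51   -0.1658  0.2118] rot [-3.1415e+00 -3.0000e-04 -2.7220e-01] q [-0.42   0.177  1.666  0.     1.298  1.423] t 35.62
lip fwd/lat mm -83.9 -457.2 lip z 0.0173
```

Just touching. Release with the fingers spreading evenly, then retreat straight up.

step_arm --commands '[[[0,0,0.3,0,0,0,0],[0,0,0,0,0,0,16],[0,0,0,0,0,0,22],[0,0,0,0,0,0,35],[0,0,0,0,0,0,50],[0,0,0,0,0,0,60],[0,0,-3,0,0,0,60],[0,0,-10,0,0,0,60],[0,0,-25,0,0,0,60],[0,0,-35,0,0,0,60],[0,0,-35,0,0,0,60],[0,0,-30,0,0,0,60],[0,0,-15,0,0,0,60],[0,0,0,0,0,0,60],[0,0,0,0,0,0,60]]]'

```text
time: 37.5
tool_pos: [0.5097, -0.1657, 0.3629]
ee_rot: [-3.141, 0.003, -0.272]
wrist_force: [0.7, 0.2, -1.1]
width: 0.0601
finger_force: 0.0
```

```bash
python3 - <<'E'
from h import *
o=robot.get_obs();print(o["time"],o["tool_pos"],o["width"])
p=wrist();save(p,"w9");t=eyes.snapshot("top");save(t,"t9");s=eyes.snapshot("scene");save(s,"s9")
for n,a,b in(("top","top0","t9"),("scene","scene0","s9")):
    A=cv2.imread(f"pics/{a}.png",0);B=cv2.imread(f"pics/{b}.png",0)
    for nm,(x,y) in dict(top=dict(flask=(240,188),tin=(320,123),block=(174,171),hammer=(450,165)),scene=dict(flask=(402,201),tin=(364,286),block=(466,191),hammer=(215,335)))[n].items():
        T=A[y-22:y+22,x-22:x+22];r=cv2.matchTemplate(B[y-40:y+40,x-40:x+40],T,5);_,v,_,l=cv2.minMaxLoc(r);print(n,nm,l[0]-18,l[1]-18,round(v,2))
f=lambda im,y,x,k:cv2.resize(im[y:y+60,x:x+60],(k,k),interpolation=2)
cv2.imwrite("pics/f.png",np.hstack([f(cv2.imread("pics/t9.png"),158,210,360),cv2.resize(cv2.imread("pics/w9.png")[0:260,190:450],(360,360))]))
E
```

```text
37.5 [ 0.50967897 -0.16565688  0.36292157] 0.06005648855021163
top flask 0 0 0.99
top tin 0 0 1.0
top block 0 0 1.0
top hammer 0 0 0.53
scene flask 0 0 1.0
scene tin 0 0 1.0
scene block 0 0 1.0
scene hammer 0 0 1.0
```

View pics/f.png

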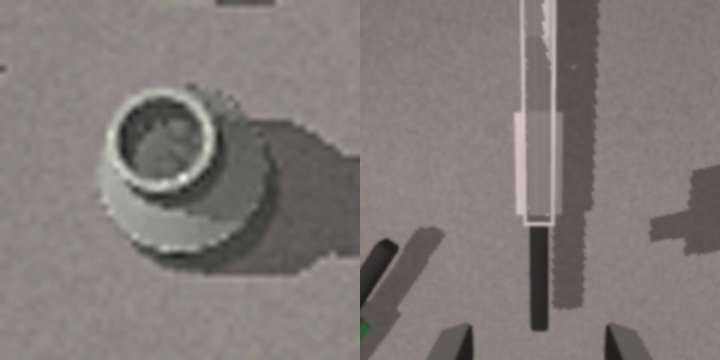

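The flask at (160,140) is unmoved with balls inside. The scoop stands upright and empty at (538,170), and the fingers are clear. Handing in.

```bash
python3 -c "
from bench import robot
print(robot.close_job())"
```

```text
the job is handed in; nothing more can be done
None
```

I handed the job in at about 37.7 s. The scoop's pan is empty with balls showing in the grey flask, and the scoop is back upright on its original spot. In the final pictures the flask, tin, block and hammer have not moved. I did not count all five balls individually, and the hand-in returned no verdict.

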